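# Turn the pliers round in their guard

### The arm

A 6-joint arm with a two-finger parallel gripper is mounted at the origin on a cart in front of the work surface, level with it; the furniture and walls round the work are solid. World frame = base frame: x ahead of the robot, y to its left, z up, the work surface at z = 0. Lengths are in m, angles in rad, forces in N, time in s.
With the tool pointing down it reaches from about 0.25 to 0.775 m from the base axis. Payload 8.9 kg.
Tool frame: the origin (TCP) lies where the fingers leave the gripper's body, on its centre line; the fingertips stand 73 mm ahead of it and the grasp point (between the pads) lies 54 mm ahead of it; z points along the fingers, y is the line along which they close (so a half turn about z gives the same grasp; the last joint's range is limited). The gripper opens to 85 mm and grips with 20 to 120 N. Pads are 22 mm wide; open, the fingers measure 114 mm over their backs; the gripper's body (76 mm by 85 mm) begins 54 mm behind the grasp point. The pads swing forward as they close: fully open they stand 13 mm farther back than shut.
Start: joints at [0.971, 0.291, -0.153, 1.127, 0, 1.431], TCP at [0.233, 0.47, 0.304] pointing down, gripper open.
Joint ranges: [-2.52, 2.52], [-0.91, 1.74], [-1.3, 1.37], [-1.96, 2.02], [-1.52, 1.47], [-3.14, 3.14]. Speed limits (rad/s): [2.22, 2.22, 2.79, 3.14, 3.14, 3.14].

### API

Orientations are given as a unit quaternion [x, y, z, w].
In Python, from rig import robot gives the robot as it stands.
- The arm moves only by the tool carry_out, never from a script. Its argument "moves" is a list of rows, each a list of 6 numbers: the shift along the tool's x, y, z in units of 4 cm (1.0 is 4 cm), then the turn, a rotation vector about the tool's x, y, z in units of 0.1 rad (1.0 is 0.1 rad). In form: [[dx, dy, dz, wx, wy, wz], ...]. A call has 1 to 12 rows; each row shifts and turns the commanded pose from where the row before left it, along the tool's axes as they then stand; what a row does not reach is not made up. A row lasts 1/12 s, in which the tool goes at most 41.7 mm and 7.16 degrees, less where a joint would pass 70% of its speed; a pose out of reach is approached as far as the arm can. A call with a number of a shift or a turn outside -1 to 1 is refused whole. A call with a gripper value outside its range is refused whole. "hand" is the opening, from 0 (shut) to 1 (fully open), set as the call begins (left out, the last holds). The fingers move at their own pace and stop on an object; "force" is the grip in N (left out, the last holds). Time passes only in rows, so rows that do not move let the fingers close. It gives the time, the measured TCP pose, the force, the opening and the grip force at its end, in the units of the state.
- robot.get_obs(): the state, without advancing time (a new reading comes with each control period).
- robot.grab_frame(name): name is "scene" or "top"; returns the picture (420x560x3 uint8, red, green, blue); there is no depth.
- robot.camera_info(name): a dict with "fx", "fy", "cx", "cy" (pixels), "R" (3x3) and "t" (3): a world point X has camera coordinates R X + t. Camera axes: x right, y down, z forward; pixel columns grow to the right and rows downward; lengths in m; the calibration is good to about 2 mm. A picture is of the moment at which its call begins. camera_info takes no time and is no camera call.
- robot.job_done(): hands the job in; it is judged then, once.
The state is a dict: "clock": time; "qpos": joint angles; "joint_vel": joint speeds; "tau": joint torques, N m; "eef_pos": TCP position; "tool_rot": TCP orientation; "ft_force": force on the tool from outside, world axes, zero at the start; "torque": the same for the moment, N m; "grip_width": finger opening in m; "finger_force": force on a finger pad.
Only numpy, scipy, OpenCV 4.12 (cv2) and the standard library are available. Lean on these libraries where they do the work, as an engineer would, in place of code of your own. Each camera call takes 0.05 s, during which the arm holds its last target. There are 200 camera calls.

### The job

Someone put the pliers back the wrong way round: their handles are inside the blue tool guard and the bare jaws stick out. Draw them out, lay them flat on the desk quite clear of the guard and let go; then, with a fresh hold on the handles, turn them end for end and slide them under the guard jaws first, home against its back stop; leave them lying flat with the handles sticking out of the mouth, and do not disturb the other things on the desk.

Things in the scene. Friction and masses are not known exactly. Their poses are not given: they have to be found in the camera images.
- pliers: Combination pliers, steel jaws and dark red-brown handles, 167 mm long, roughly 0.15 to 0.3 kg, lying flat on the desk. Origin on the underside at mid-length; its y axis runs along the pliers from the jaw tips (-83 mm) to the handle ends (+83 mm), z up. They do not open or close. The centre of mass is within 25 mm of mid-length.
- pliers_mid (a point): Middle of the pliers' length, 6 mm above their underside.
- jaw_tip (a point): The jaw tips, the front end of the pliers (83 mm from the middle).
- jaw_grip (a point): A place to take the pliers by the jaws, 45 mm from the middle and 38 mm from the jaw tips; the jaws are up to 28 mm wide and 10 mm high there.
- handle_grip (a point): A place to take the pliers across both handles, 40 mm from the middle towards the handle ends; at most 56 mm wide, 12 mm high.
- handle_end (a point): The ends of the handles, the rear end of the pliers (83 mm from the middle).
- guard: The tool guard: a low blue sheet-steel hood screwed to the desk, with the desk as its floor. Inside 95 mm deep, 76 mm wide and 26 mm high; sheet 3 mm thick, top at 29 mm, a 12 mm wide sight slot along the roof; a foot flange 20 mm wide and 3 mm high along each side. Origin on the desk at the middle of the inside; x points from the open mouth to the back stop, z up.
- guard_mouth (a point): Centre of the guard's open mouth, 6 mm above the desk; x points straight into the guard, y across it, z up. At the start the pliers' handles lie inside, pointing roughly along +x (within 0.1 rad), and 75 to 90 mm of the jaw end sticks out of the mouth.
- guard_back (a point): Centre of the inner face of the guard's back stop, 95 mm in from the mouth, same axes as guard_mouth.
- measure: Loose bystander: black and orange tape measure, 62x83x38 mm, origin under its middle.
- screw_box: Loose bystander: small brown carton with a tan band, 56x85x42 mm, origin under its middle.
- back_box: Loose bystander: square white open box, 70x69x35 mm, origin under its middle.
- round_box: Loose bystander: round white conduit box with two spouts, 84x103x29 mm, origin under its middle.
Things that resemble listed ones, but are neither listed nor needed, are in the scene too. Several things have the shape of the guard; the one meant has the colours described above.

How it is judged:
By the outcome, as a careful person would: the job done as asked, in the order asked, and still so for the second after the job is handed in, with the robot touching nothing.
It also fails if it takes over 64 s, if anything falls off the work surface, if the arm or the gripper's body presses on something with over 40 N, if the wrist force passes 120 N, or if a joint passes its speed limit or range.

## Working session

There is one attempt and no reset: what is moved stays moved. The work goes in short steps, Python scripts to look and compute and a tool call to move; the robot and the scene stay as the last step left them, time stands still between calls to the robot, and variables do not carry over. Pictures are saved under pics/ and viewed, at most 10 in all, crops included, and the job is handed in when it is done.

Besides the shell and the picture viewer there is one more tool, called as name([rows], argument=value, ...), one row to a line, values as JSON. carry_out: Moves the arm, as the interface text tells. Shifts and turns lie within -1 to 1; 1 stands for 4 cm of shift or 0.1 rad of turn. Its arguments: {"type":"object","properties":{"moves":{"type":"array"},"hand":{"type":"number"},"force":{"type":"number"}},"required":["moves"]}

```bash
mkdir -p pics; ls; python3 - <<'E'
from rig import robot
import cv2,numpy as np
for n in("scene","top"):
    f=robot.grab_frame(n); cv2.imwrite(f"pics/{n}0.png",f[:,:,::-1]); c=robot.camera_info(n)
    print(n,c["fx"],c["cx"],c["cy"],(-np.array(c["R"]).T@np.array(c["t"])).round(3),np.array(c["R"]).round(2).tolist())
o=robot.get_obs();print(o)
E
```

```text
pics
scene 527.4917388308164 281.0631401575531 205.10403825001387 [-0.04  -0.623  1.007] [[0.74, -0.68, 0.01], [-0.52, -0.57, -0.64], [0.44, 0.47, -0.77]]
top 386.03359762556863 273.0316459152065 208.11734353593792 [ 0.35  -0.068  1.048] [[0.01, -1.0, 0.01], [-0.99, -0.01, -0.14], [0.14, -0.01, -0.99]]
{'clock': 0.1, 'qpos': array([ 9.70686722e-01,  2.91211392e-01, -1.54051068e-01,  1.12668743e+00,
       -1.89303286e-05,  1.43151231e+00]), 'joint_vel': array([ 0.00067768, -0.00026952,  0.0022231 , -0.00101787,  0.00242587,
        0.0012783 ]), 'tau': array([ 2.13929939e-03, -5.37977386e+01,  3.31918108e+01,  9.33714327e-03,
       -8.98063013e-05,  2.35301331e-05]), 'eef_pos': array([0.23328033, 0.46998387, 0.30339612]), 'tool_rot': array([ 2.28379382e-01,  9.73572044e-01, -5.41233690e-04, -1.99584856e-04]), 'ft_force': array([-0.28808513,  0.25957392,  0.7462815 ]), 'torque': array([-0.03914303, -0.03322382,  0.0422519 ]), 'finger_force': 0.0, 'grip_width': 0.08545793412442014}
```

View pics/top0.png

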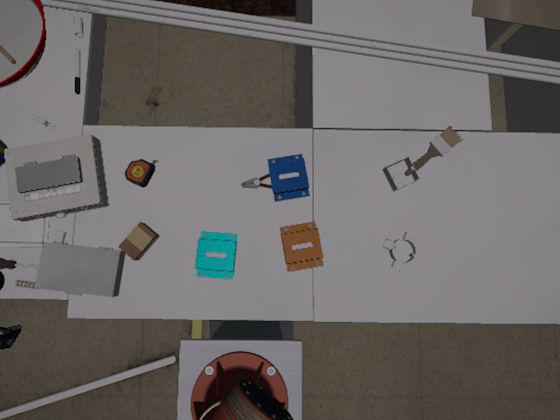

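View pics/scene0.png

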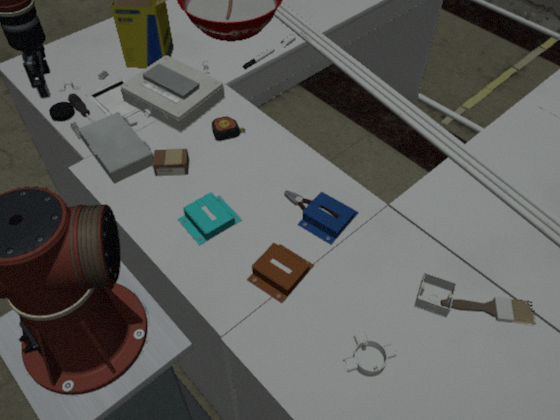

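The three guard-shaped things in the top view are blue (289,177), cyan (216,255) and orange (302,246). The blue one fits the description, and the pliers' jaws stick out of it at about (243,184). I'll confirm that in one enlarged crop.

```bash
cat > h.py <<'E'
import cv2,numpy as np
from rig import robot
def ray(n,p,z):
    c=robot.camera_info(n);R=np.array(c["R"]);t=np.array(c["t"])
    o=-R.T@t; p=np.atleast_2d(p)
    d=np.c_[(p[:,0]-c["cx"])/c["fx"],(p[:,1]-c["cy"])/c["fy"],np.ones(len(p))]@R
    return o+d*((z-o[2])/d[:,2])[:,None]
def proj(n,X):
    c=robot.camera_info(n);q=np.atleast_2d(X)@np.array(c["R"]).T+np.array(c["t"])
    return np.c_[q[:,0]/q[:,2]*c["fx"]+c["cx"],q[:,1]/q[:,2]*c["fy"]+c["cy"]]
def grab(n,name=None):
    f=robot.grab_frame(n)[:,:,::-1].copy()
    if name: cv2.imwrite(f"pics/{name}.png",f)
    return f
E
python3 - <<'E'
from h import *
a=cv2.imread("pics/top0.png");b=cv2.imread("pics/scene0.png")
A=cv2.resize(a[145:210,230:320],None,fx=7,fy=7,interpolation=cv2.INTER_CUBIC)[:,:,:]
B=cv2.resize(b[180:250,275:365],None,fx=7,fy=7,interpolation=cv2.INTER_CUBIC)
A=cv2.resize(A,(400,289));B=cv2.resize(B,(400,311))
A=cv2.copyMakeBorder(A,0,22,0,0,cv2.BORDER_CONSTANT)
cv2.imwrite("pics/crop.png",np.hstack([A,B]))
for n,im in(("top",a),("scene",b)):
    h=cv2.cvtColor(im,cv2.COLOR_BGR2HSV)
    m=cv2.inRange(h,(105,150,40),(125,255,255))
    k,l,s,c=cv2.connectedComponentsWithStats(m)
    for i in range(1,k):
        if s[i,4]>60:
            cn=np.column_stack(np.where(l==i)[::-1]).astype(np.float32)
            print(n,s[i],c[i])
            if n=="top" or 290<c[i][0]<360:
                for z in(.003,.029):
                    w=ray(n,cn,z)[:,:2].astype(np.float32); r=cv2.minAreaRect(w*1000); print(z,r,cv2.boxPoints(r).round(0).tolist())
E
```

```text
top [ 268  155   41   46 1260] [288.38412698 177.04920635]
0.003 ((586.2003173828125, -122.08043670654297), (117.55327606201172, 98.79505920410156), 10.006985664367676) [[520.0, -84.0], [537.0, -181.0], [653.0, -161.0], [635.0, -63.0]]
0.029 ((580.322021484375, -120.74417114257812), (114.62908172607422, 96.33747100830078), 10.006978988647461) [[516.0, -83.0], [532.0, -178.0], [645.0, -158.0], [628.0, -63.0]]
scene [148  15  13  51 458] [152.68995633  40.69650655]
scene [ 299  193   59   51 1413] [326.10757254 216.78697806]
0.003 ((585.61279296875, -112.15094757080078), (118.38249206542969, 108.51565551757812), 10.413229942321777) [[518.0, -69.0], [537.0, -176.0], [654.0, -155.0], [634.0, -48.0]]
0.029 ((569.4202270507812, -125.38762664794922), (115.31765747070312, 105.70639038085938), 10.413171768188477) [[503.0, -84.0], [522.0, -188.0], [636.0, -167.0], [617.0, -63.0]]
```

View pics/crop.png

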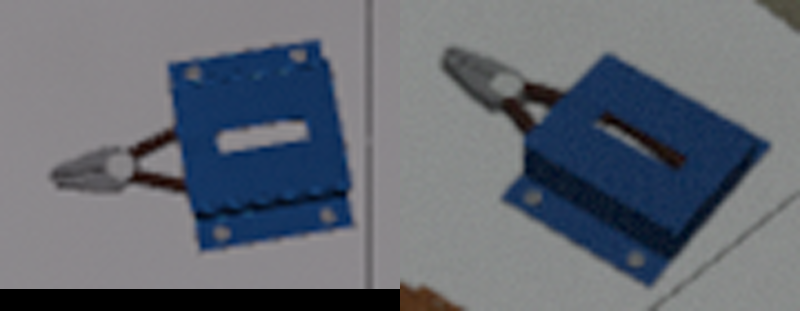

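The crop confirms it: the blue guard holds the pliers' red-brown handles, with the jaws pointing left and the tip at about (242,184). Next I'll measure the pliers' axis.

```bash
cat >> h.py <<'E'
def pliers(im,n,box,thr=28,z=.006):
    x0,y0,x1,y1=box;c=im[y0:y1,x0:x1].astype(float)
    bg=np.median(c.reshape(-1,3),0);m=(np.abs(c-bg).max(2)>thr).astype(np.uint8)
    k,l,s,_=cv2.connectedComponentsWithStats(m);i=1+s[1:,4].argmax()
    p=np.column_stack(np.where(l==i)[::-1])+[x0,y0]
    return p,ray(n,p,z)[:,:2]
E
python3 - <<'E'
from h import *
for n,box in(("top",(225,165,268,205)),("scene",(275,180,309,212))):
    p,w=pliers(cv2.imread(f"pics/{n}0.png"),n,box)
    d=np.array([.174,-.985]);e=np.array([.985,.174]);M=np.array([.577,-.072])
    s=(w-M)@d;t=(w-M)@e
    print(n,len(p),p.min(0),p.max(0))
    for a in np.arange(-.1,.0,.008):
        k=(s>=a)&(s<a+.008)
        if k.any():print(round(a,3),k.sum(),t[k].min().round(4),t[k].max().round(4),t[k].mean().round(4))
    print(s.min())
E
```

```text
top 193 [241 174] [267 187]
-0.084 9 -0.0082 0.0033 -0.0022
-0.076 19 -0.0095 0.0076 -0.0014
-0.068 22 -0.0108 0.009 -0.0013
-0.06 25 -0.0121 0.0109 -0.0005
-0.052 24 -0.0135 0.0124 -0.0018
-0.044 14 -0.0144 0.0119 -0.002
-0.036 17 -0.0134 0.0101 -0.0027
-0.028 26 -0.0174 0.0139 -0.0009
-0.02 25 -0.0188 0.0158 -0.0013
-0.012 12 -0.016 0.0177 0.0061
-0.08178568485908687
scene 250 [284 191] [308 211]
-0.092 1 0.0046 0.0046 0.0046
-0.084 17 -0.0076 0.0108 0.0016
-0.076 22 -0.0098 0.0127 0.001
-0.068 26 -0.012 0.0147 0.0009
-0.06 29 -0.0141 0.0151 0.0002
-0.052 23 -0.0152 0.0155 -0.0017
-0.044 18 -0.0169 0.016 -0.0054
-0.036 30 -0.0153 0.0152 0.0004
-0.028 33 -0.0155 0.0187 0.0014
-0.02 30 -0.0191 0.0134 -0.0048
-0.012 18 -0.0202 0.0003 -0.0106
-0.004 3 -0.0141 -0.0101 -0.0123
-0.08466879100875674
```

carry_out([
  [0,0,0,0,0,-1],
  [0,0,0,0,0,-1],
  [0,0,0,0,0,-1],
  [0,0,0,0,0,-1],
  [0,0,0,0,0,-1],
  [0,0,0,0,0,-1],
  [0,0,0,0,0,-1],
  [0,0,0,0,0,-1],
  [0,0,0,0,0,-1],
  [0,0,0,0,0,-1],
  [0,0,0,0,0,-1],
], hand=0.75, force=60)

```text
clock: 1.02
eef_pos: [0.2333, 0.4701, 0.3036]
tool_rot: [-0.317, 0.949, -0.0, -0.0]
ft_force: [-0.5, 1.2, 0.6]
grip_width: 0.0639
finger_force: 0.0
```

carry_out([
  [0,0,0,0,0,-1],
  [0,0,0,0,0,-1],
  [0,0,0,0,0,-1],
  [0,0,0,0,0,-1],
  [0,0,0,0,0,-1],
  [0,0,0,0,0,-1],
  [0,0,0,0,0,-1],
  [0,0,0,0,0,-1],
  [0,0,0,0,0,-1],
  [0,0,0,0,0,-1],
  [0,0,0,0,0,-1],
])

```text
clock: 1.93
eef_pos: [0.2333, 0.4701, 0.3036]
tool_rot: [0.766, -0.643, 0.0, 0.0]
ft_force: [0.0, 0.8, 0.2]
grip_width: 0.0643
finger_force: 0.0
```

Both views agree. The pliers lie along the guard axis, with the tip about 83 mm out and their centre line within 2 mm of the guard's. Tool x now points into the guard, so I'll move above jaw_grip at about (0.568, -0.028).

carry_out([
  [0.69,-0.3,0.2,0,0,0],
  [0.69,-0.3,0.2,0,0,0],
  [0.69,-0.3,0.2,0,0,0],
  [0.69,-0.3,0.2,0,0,0],
  [0.69,-0.3,0.2,0,0,0],
  [0.69,-0.3,0.2,0,0,0],
  [0.69,-0.3,0.2,0,0,0],
  [0.69,-0.3,0.2,0,0,0],
  [0.69,-0.3,0.2,0,0,0],
  [0.69,-0.3,0.2,0,0,0],
])

```text
clock: 2.77
eef_pos: [0.3984, 0.2169, 0.2234]
tool_rot: [0.764, -0.645, -0.0, 0.0]
ft_force: [0.7, -0.7, 0.2]
grip_width: 0.0642
finger_force: 0.0
```

carry_out([
  [0.68,-0.3,0.2,0,0,0],
  [0.68,-0.3,0.2,0,0,0],
  [0.68,-0.3,0.2,0,0,0],
  [0.68,-0.3,0.2,0,0,0],
  [0.68,-0.3,0.2,0,0,0],
  [0.68,-0.3,0.2,0,0,0],
  [0.68,-0.3,0.2,0,0,0],
  [0.68,-0.3,0.2,0,0,0],
  [0.68,-0.3,0.2,0,0,0],
  [0.68,-0.3,0.2,0,0,0],
  [0,0,0,0,0,0],
  [0,0,0,0,0,0],
])

```text
clock: 3.77
eef_pos: [0.5619, -0.0309, 0.143]
tool_rot: [0.763, -0.646, -0.001, 0.0]
ft_force: [-0.9, 1.1, -0.4]
grip_width: 0.0644
finger_force: 0.0
```

carry_out([
  [-0.05,-0.16,0.2,0,0,0],
  [0,0,0.3,0,0,0],
  [0,0,0.3,0,0,0],
  [0,0,0.3,0,0,0],
  [0,0,0.25,0,0,0],
  [0,0,0.2,0,0,0],
  [0,0,0.15,0,0,0],
  [0,0,0,0,0,0],
  [0,0,0,0,0,0],
])

```text
clock: 4.52
eef_pos: [0.5678, -0.0265, 0.0759]
tool_rot: [0.764, -0.645, -0.0, 0.0]
ft_force: [-0.0, -1.0, -0.5]
grip_width: 0.0644
finger_force: 0.0
```

```bash
python3 - <<'E'
from h import *
a=grab("top","t1");b=grab("scene","s1")
A=cv2.resize(a[130:220,220:320],(400,360),interpolation=cv2.INTER_CUBIC)
B=cv2.resize(b[150:240,265:365],(400,360),interpolation=cv2.INTER_CUBIC)
cv2.imwrite("pics/c1.png",np.hstack([A,B]));o=robot.get_obs();print(o["eef_pos"],o["qpos"],o["ft_force"])
E
```

```text
[ 0.56826878 -0.02672374  0.07642963] [-1.75506059e-01  5.93898176e-01 -3.35746100e-01  6.40279281e-01
  4.04475124e-05 -1.91475529e+00] [ 0.02347109 -0.76276102 -0.66921986]
```

View pics/c1.png

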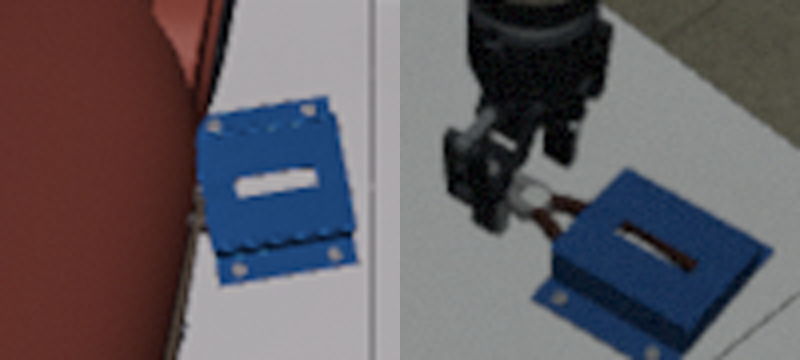

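The scene view shows the fingers straddling the jaws just outside the mouth, with the jaws between them at about (480,180) in the crop. The arm hides the pliers in the top view. I'll close the gripper.

carry_out([
  [0,0,0,0,0,0],
  [0,0,0,0,0,0],
  [0,0,0,0,0,0],
  [0,0,0,0,0,0],
  [0,0,0,0,0,0],
  [0,0,0,0,0,0],
  [0,0,0,0,0,0],
  [0,0,0,0,0,0],
], hand=0, force=60)

```text
clock: 5.28
eef_pos: [0.5681, -0.0268, 0.0766]
tool_rot: [0.764, -0.645, 0.0, -0.0]
ft_force: [-2.2, 0.5, 6.4]
grip_width: 0.0238
finger_force: 58.6
```

carry_out([
  [0,0,-0.04,0,0,0],
  [-0.2,0,0,0,0,0],
  [-0.4,0,0,0,0,0],
  [-0.4,0,0,0,0,0],
  [-0.4,0,0,0,0,0],
  [-0.4,0,0,0,0,0],
  [-0.4,0,0,0,0,0],
  [-0.4,0,0,0,0,0],
  [-0.4,0,0,0,0,0],
  [-0.4,0,0,0,0,0],
  [-0.4,0,0,0,0,0],
  [-0.2,0,0,0,0,0],
])

```text
clock: 6.28
eef_pos: [0.5402, 0.1329, 0.0774]
tool_rot: [0.764, -0.645, -0.0, 0.0]
ft_force: [-0.2, -0.6, -0.5]
grip_width: 0.0235
finger_force: 59.0
```

```bash
python3 - <<'E'
from h import *
b=grab("scene","s2");a=grab("top","t2")
A=cv2.resize(a[120:260,160:320],(400,350),interpolation=cv2.INTER_CUBIC)
B=cv2.resize(b[120:260,220:380],(400,350),interpolation=cv2.INTER_CUBIC)
cv2.imwrite("pics/c2.png",np.hstack([A,B]));o=robot.get_obs();print(o["eef_pos"],o["grip_width"],o["ft_force"],o["torque"])
E
```

```text
[0.54050226 0.13235194 0.07737556] 0.023413744769594923 [-0.50048877 -0.35374684 -0.5448194 ] [ 0.10630177  0.03120868 -0.06229014]
```

View pics/c2.png

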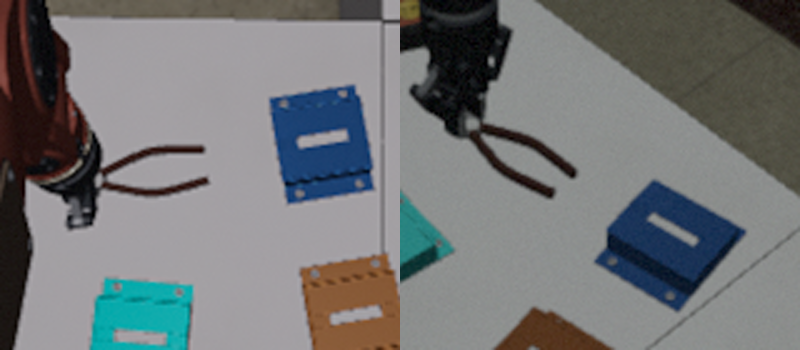

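The pliers are fully out: handle ends at about crop (207,165), well left of the guard mouth at (275,145). I'll lower about 1 mm, release, then lift and retreat toward the robot so I can see.

carry_out([
  [0,0,0.03,0,0,0],
  [0,0,0,0,0,0],
])

```text
clock: 6.55
eef_pos: [0.5412, 0.131, 0.0766]
tool_rot: [0.764, -0.645, -0.0, -0.0]
ft_force: [-0.7, 3.4, 3.7]
grip_width: 0.0236
finger_force: 59.6
```

carry_out([
  [0,0,0,0,0,0],
  [0,0,0,0,0,0],
  [0,0,0,0,0,0],
  [0,0,0,0,0,0],
  [0,0,-0.3,0,0,0],
  [0,0,-0.7,0,0,0],
  [0,0,-0.7,0,0,0],
  [0,0.3,-0.6,0,0,0],
  [0,0.7,-0.4,0,0,0],
  [0,0.7,0,0,0,0],
  [0,0.7,0,0,0,0],
], hand=0.9)

```text
clock: 7.47
eef_pos: [0.4461, 0.1146, 0.1852]
tool_rot: [0.764, -0.645, 0.001, -0.001]
ft_force: [-1.1, -0.6, -0.6]
grip_width: 0.0767
finger_force: 0.0
```

```bash
python3 - <<'E'
from h import *
b=grab("scene","s3");a=grab("top","t3")
A=cv2.resize(a[120:260,160:320],(400,350),interpolation=cv2.INTER_CUBIC)
B=cv2.resize(b[120:260,200:360],(400,350),interpolation=cv2.INTER_CUBIC)
cv2.imwrite("pics/c3.png",np.hstack([A,B]));o=robot.get_obs();print(o["eef_pos"],o["qpos"])
d=np.array([.174,-.985]);e=np.array([.985,.174]);M=np.array([.577,-.072])
h=cv2.cvtColor(a,cv2.COLOR_BGR2HSV)
p,w=pliers(a,"top",(185,160,262,212))
print(p.min(0),p.max(0))
s=(w-M)@d;t=(w-M)@e
for q in np.arange(-.26,-.03,.012):
    k=(s>=q)&(s<q+.012)
    if k.any():print(round(q,3),k.sum(),t[k].min().round(4),t[k].max().round(4))
print(s.min(),s.max())
E
```

```text
[0.44206301 0.11429324 0.18406775] [ 9.27741002e-02  2.77213840e-01 -5.17996589e-01  7.79474865e-01
 -2.04704452e-04 -1.64631381e+00]
[185 178] [244 211]
-0.248 35 -0.0493 0.0008
-0.236 99 -0.0515 0.0118
-0.224 75 -0.0533 0.0111
-0.212 35 -0.0537 0.0125
-0.2 27 -0.0163 0.0117
-0.188 36 -0.0171 0.0141
-0.176 37 -0.022 0.0179
-0.164 34 -0.0238 0.0217
-0.152 38 -0.0288 0.0255
-0.14 36 -0.0305 0.0265
-0.128 36 -0.0314 0.0256
-0.116 37 -0.0304 0.0234
-0.104 36 -0.0294 0.0216
-0.092 33 -0.0266 0.0194
-0.08 14 -0.0252 0.0177
-0.24271846861638 -0.07608371482041724
```

View pics/c3.png

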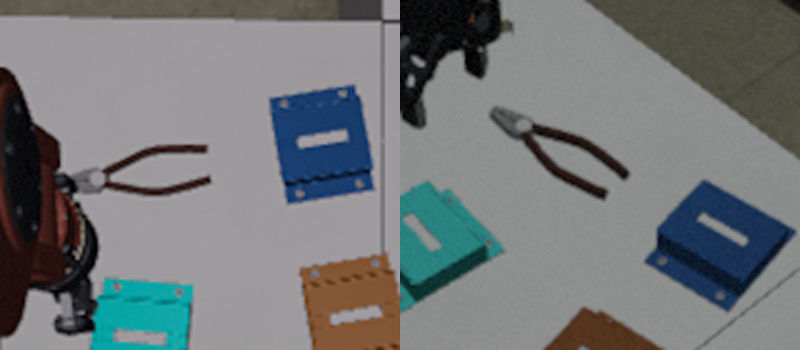

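The pliers lie flat and free, clear of the guard: tip at about crop (60,183), handle ends at (209,165). They measure 167 mm long, which matches. Now I'll take a fresh hold on the handles at about (0.553, 0.045).

carry_out([
  [0.3,-0.34,0,0,0,0.35],
  [0.4,-0.45,0,0,0,0],
  [0.5,-0.55,0,0,0,0],
  [0.5,-0.55,0,0,0,0],
  [0.3,-0.33,0,0,0,0],
  [0.19,-0.22,0,0,0,0],
  [0,0,0,0,0,0],
  [0,0,0,0,0,0],
])

```text
clock: 8.23
eef_pos: [0.5553, 0.0413, 0.1839]
tool_rot: [0.752, -0.659, -0.0, 0.0]
ft_force: [0.0, 0.2, 0.4]
grip_width: 0.0769
finger_force: 0.0
```

carry_out([
  [-0.08,0.04,0.3,0,0,0],
  [0,0,0.5,0,0,0],
  [0,0,0.5,0,0,0],
  [0,0,0.4,0,0,0],
  [0,0,0.3,0,0,0],
  [0,0,0.3,0,0,0],
  [0,0,0.2,0,0,0],
  [0,0,0.15,0,0,0],
  [0,0,0,0,0,0],
  [0,0,0,0,0,0],
])

```text
clock: 9.07
eef_pos: [0.553, 0.0448, 0.0785]
tool_rot: [0.753, -0.658, -0.0, 0.0]
ft_force: [-1.5, -0.2, -0.1]
grip_width: 0.0769
finger_force: 0.0
```

carry_out([
  [0,0,0,0,0,0],
  [0,0,0,0,0,0],
  [0,0,0,0,0,0],
  [0,0,0,0,0,0],
  [0,0,0,0,0,0],
  [0,0,0,0,0,0],
], hand=0, force=60)

```text
clock: 9.57
eef_pos: [0.5615, 0.0441, 0.0846]
tool_rot: [0.753, -0.658, 0.007, -0.006]
ft_force: [13.5, -0.2, 24.6]
grip_width: 0.0045
finger_force: 13.1
```

The fingers slid over the top of the handles, because open pads stand farther back. I'll lift straight up, reopen and check the pliers.

carry_out([
  [0,0,-0.3,0,0,0],
  [0,0,-0.5,0,0,0],
  [0,0,-0.5,0,0,0],
  [0,0,-0.5,0,0,0],
  [0,0.5,-0.5,0,0,0],
  [0,0.7,-0.3,0,0,0],
  [0,0.7,0,0,0,0],
  [0,0.5,0,0,0,0],
  [0,0,0,0,0,0],
], hand=0.9)

```text
clock: 10.32
eef_pos: [0.4542, 0.0317, 0.1827]
tool_rot: [0.753, -0.658, -0.001, 0.001]
ft_force: [0.2, -0.8, -0.7]
grip_width: 0.0768
finger_force: 0.0
```

```bash
python3 - <<'E'
from h import *
b=grab("scene","s4");a=grab("top","t4")
A=cv2.resize(a[120:260,160:320],(400,350),interpolation=cv2.INTER_CUBIC)
B=cv2.resize(b[120:260,200:360],(400,350),interpolation=cv2.INTER_CUBIC)
cv2.imwrite("pics/c4.png",np.hstack([A,B]));o=robot.get_obs();print(o["eef_pos"],o["tool_rot"],o["grip_width"])
d=np.array([.174,-.985]);e=np.array([.985,.174]);M=np.array([.577,-.072])
for n,im,box in(("top",a,(185,160,262,212)),("scene",b,(225,155,300,205))):
  p,w=pliers(im,n,box)
  print(p.min(0),p.max(0))
  s=(w-M)@d;t=(w-M)@e
  for q in np.arange(-.26,-.03,.012):
    k=(s>=q)&(s<q+.012)
    if k.any():print(round(q,3),k.sum(),t[k].min().round(4),t[k].max().round(4))
  print(s.min(),s.max())
E
```

```text
[0.45818058 0.03170619 0.18304392] [ 7.52539995e-01 -6.58546046e-01  6.32512726e-04 -5.11692298e-04] 0.07696873592401604
[218 160] [261 211]
-0.164 1 -0.0629 -0.0629
-0.152 54 -0.0651 -0.0228
-0.14 111 -0.0669 0.0201
-0.128 137 -0.0691 0.0466
-0.116 185 -0.0708 0.0738
-0.104 221 -0.073 0.0734
-0.092 229 -0.0748 0.0712
-0.08 231 -0.077 0.0694
-0.068 229 -0.0787 0.0672
-0.056 231 -0.0809 0.0654
-0.044 216 -0.0818 0.0636
-0.032 109 -0.0381 0.0614
-0.1544074529773072 -0.016308716028798773
[225 155] [290 201]
-0.26 80 -0.0364 0.0391
-0.248 111 -0.0498 0.049
-0.236 126 -0.0655 0.0572
-0.224 134 -0.0742 0.0671
-0.212 119 -0.0768 0.0688
-0.2 91 -0.0757 0.0496
-0.188 47 -0.0192 0.0309
-0.176 42 -0.0241 0.0217
-0.164 44 -0.0289 0.0241
-0.152 43 -0.0321 0.0265
-0.14 44 -0.0353 0.027
-0.128 44 -0.0348 0.0262
-0.116 43 -0.0338 0.0238
-0.104 46 -0.0344 0.0219
-0.092 44 -0.0334 0.0185
-0.08 14 -0.0324 0.015
-0.28891329946645683 -0.07466101862110479
```

View pics/c4.png

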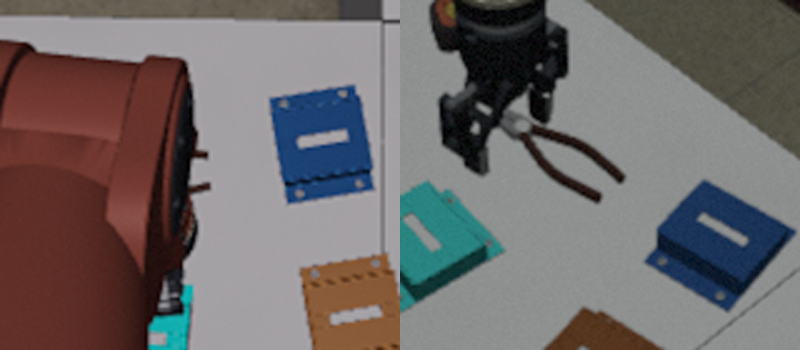

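The pliers are still flat, and the handle ends have only shifted slightly, to crop (620,177) and (600,199). I'll get the change by comparing the two scene frames.

```bash
python3 - <<'E'
from h import *
d=np.array([.174,-.985]);e=np.array([.985,.174]);M=np.array([.577,-.072])
for f in("s3","s4"):
  p,w=pliers(cv2.imread(f"pics/{f}.png"),"scene",(225,155,300,205))
  s=(w-M)@d;t=(w-M)@e;print(f,s.max().round(4),[(round(q,3),((t[k].min()+t[k].max())/2).round(4)) for q in np.arange(-.176,-.08,.012) for k in [(s>=q)&(s<q+.012)]])
E
```

```text
s3 -0.0747 [(np.float64(-0.176), np.float64(0.0025)), (np.float64(-0.164), np.float64(0.0019)), (np.float64(-0.152), np.float64(0.0015)), (np.float64(-0.14), np.float64(0.0001)), (np.float64(-0.128), np.float64(-0.0001)), (np.float64(-0.116), np.float64(0.0)), (np.float64(-0.104), np.float64(-0.0008)), (np.float64(-0.092), np.float64(-0.0011))]
s4 -0.0747 [(np.float64(-0.176), np.float64(-0.0012)), (np.float64(-0.164), np.float64(-0.0024)), (np.float64(-0.152), np.float64(-0.0028)), (np.float64(-0.14), np.float64(-0.0042)), (np.float64(-0.128), np.float64(-0.0043)), (np.float64(-0.116), np.float64(-0.005)), (np.float64(-0.104), np.float64(-0.0062)), (np.float64(-0.092), np.float64(-0.0075))]
```

carry_out([
  [0,-0.3,0,0,0,0.3],
  [0,-0.5,0,0,0,0],
  [0,-0.6,0,0,0,0],
  [0,-0.5,0,0,0,0],
  [0,-0.3,0,0,0,0],
  [0,-0.07,0,0,0,0],
  [0,0,0,0,0,0],
  [0,0,0,0,0,0],
  [0,0,0,0,0,0],
])

```text
clock: 11.17
eef_pos: [0.5475, 0.0415, 0.1822]
tool_rot: [0.743, -0.67, -0.0, 0.0]
ft_force: [-1.2, -0.0, 0.5]
grip_width: 0.0768
finger_force: 0.0
```

carry_out([
  [-0.05,0,0.3,0,0,0],
  [0,0,0.5,0,0,0],
  [0,0,0.5,0,0,0],
  [0,0,0.5,0,0,0],
  [0,0,0.4,0,0,0],
  [0,0,0.3,0,0,0],
  [0,0,0.2,0,0,0],
  [0,0,0.07,0,0,0],
  [0,0,0,0,0,0],
  [0,0,0,0,0,0],
])

```text
clock: 12.0
eef_pos: [0.5483, 0.0435, 0.0721]
tool_rot: [0.743, -0.67, 0.0, -0.0]
ft_force: [-0.2, 0.4, -0.0]
grip_width: 0.0769
finger_force: 0.0
```

carry_out([
  [0,0,0,0,0,0],
  [0,0,0,0,0,0],
  [0,0,0,0,0,0],
], hand=0.55, force=40)

```text
clock: 12.25
eef_pos: [0.5486, 0.0435, 0.0728]
tool_rot: [0.743, -0.67, 0.001, -0.0]
ft_force: [-2.9, -1.0, 9.3]
grip_width: 0.0526
finger_force: 40.0
```

The handles are caught at 52.6 mm. I'll firm the grip, then lift slightly.

carry_out([
  [0,0,0,0,0,0],
  [0,0,0,0,0,0],
  [0,0,-0.05,0,0,0],
  [0,0,-0.05,0,0,0],
  [0,0,-0.05,0,0,0],
  [0,0,0,0,0,0],
], hand=0.4, force=70)

```text
clock: 12.75
eef_pos: [0.5482, 0.0435, 0.0779]
tool_rot: [0.743, -0.67, 0.0, -0.0]
ft_force: [-0.2, -0.1, -1.9]
grip_width: 0.0507
finger_force: 72.9
```

carry_out([
  [0,0,-0.1,0,0,0.5],
  [0,0,-0.1,0,0,1],
  [0,0,0,0,0,1],
  [0,0,0,0,0,1],
  [0,0,0,0,0,1],
  [0,0,0,0,0,1],
  [0,0,0,0,0,1],
  [0,0,0,0,0,1],
  [0,0,0,0,0,1],
  [0,0,0,0,0,1],
  [0,0,0,0,0,1],
  [0,0,0,0,0,1],
])

```text
clock: 13.75
eef_pos: [0.5479, 0.0435, 0.0853]
tool_rot: [-0.257, 0.966, 0.0, -0.0]
ft_force: [1.0, 0.2, -2.2]
grip_width: 0.0508
finger_force: 73.0
```

carry_out([
  [0,0,0,0,0,1],
  [0,0,0,0,0,1],
  [0,0,0,0,0,1],
  [0,0,0,0,0,1],
  [0,0.2,0,0,0,0.5],
  [0,0.4,0,0,0,0],
  [0,0.5,0,0,0,0],
  [0,0.5,0,0,0,0],
  [0,0.4,0,0,0,0],
  [0,0.2,0,0,0,0],
])

```text
clock: 14.58
eef_pos: [0.5407, 0.1329, 0.0853]
tool_rot: [-0.038, 0.999, 0.0, -0.0]
ft_force: [-0.1, -0.7, -1.9]
grip_width: 0.051
finger_force: 73.0
```

carry_out([
  [0,0,0,0,0,0.5],
  [0,0,0,0,0,1],
  [0,0,0,0,0,1],
  [0,0,0,0,0,1],
  [0,0,0,0,0,1],
  [0,0,0,0,0,1],
  [0,0,0,0,0,1],
  [0,0,0,0,0,1],
  [0,0,0,0,0,1],
  [0,0,0,0,0,1],
  [0,0,0,0,0,1],
  [0,0,0,0,0,1],
])

```text
clock: 15.58
eef_pos: [0.5411, 0.1308, 0.0854]
tool_rot: [0.515, 0.857, -0.0, -0.0]
ft_force: [0.5, 0.1, -1.4]
grip_width: 0.0509
finger_force: 73.0
```

carry_out([
  [0,0,0,0,0,1],
  [0,0,0,0,0,1],
  [0,0,0,0,0,1],
  [0,0,0,0,0,0.2],
  [0,0,0,0,0,0],
  [0,0,0,0,0,0],
])

```text
clock: 16.08
eef_pos: [0.5411, 0.1311, 0.0854]
tool_rot: [0.642, 0.767, -0.0, -0.0]
ft_force: [0.0, 1.2, -1.8]
grip_width: 0.0508
finger_force: 73.1
```

```bash
python3 - <<'E'
from h import *
b=grab("scene","s5");a=grab("top","t5")
A=cv2.resize(a[120:260,160:320],(400,350),interpolation=cv2.INTER_CUBIC)
B=cv2.resize(b[120:260,200:360],(400,350),interpolation=cv2.INTER_CUBIC)
cv2.imwrite("pics/c5.png",np.hstack([A,B]));o=robot.get_obs();print(o["eef_pos"],o["tool_rot"],o["grip_width"],o["qpos"])
E
```

```text
[0.54113571 0.13114878 0.08547835] [ 6.41813918e-01  7.66860414e-01 -3.96494903e-06 -1.01368249e-05] 0.05123542499898722 [ 1.06466243e-01  5.64284786e-01 -3.62537939e-01  6.43993385e-01
  9.08449297e-06  1.50018887e+00]
```

View pics/c5.png

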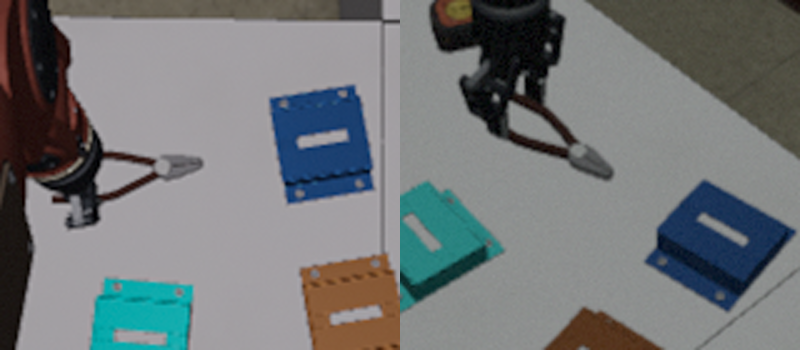

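The pliers are turned end for end, with the jaw tip at crop (202,162) facing the mouth. I'll lower to just off the desk and measure the alignment.

carry_out([
  [0,0,0.1,0,0,0],
  [0,0,0.1,0,0,0],
  [0,0,0.07,0,0,0],
  [0,0,0,0,0,0],
  [0,0,0,0,0,0],
])

```text
clock: 16.6
eef_pos: [0.5409, 0.1312, 0.0744]
tool_rot: [0.643, 0.766, -0.0, -0.0]
ft_force: [0.0, 0.4, -2.0]
grip_width: 0.0509
finger_force: 73.2
```

```bash
cat > m.py <<'E'
from h import *
a=grab("top");b=grab("scene")
d=np.array([.174,-.985]);e=np.array([.985,.174]);M=np.array([.577,-.072])
o=robot.get_obs();g=o["eef_pos"][:2]
for n,im,box in(("top",a,(201,165,262,212)),("scene",b,(240,155,300,205))):
  p,w=pliers(im,n,box,z=.008)
  s=(w-M)@d;t=(w-M)@e;print(n,p.min(0),p.max(0),s.max().round(4))
  print([(round(q,3),((t[k].min()+t[k].max())/2).round(4),np.ptp(t[k]).round(3)) for q in np.arange(-.17,-.0,.01) for k in [(s>=q)&(s<q+.01)] if k.any()])
print("tcp st",(g-M)@d,(g-M)@e,o["eef_pos"][2],np.degrees(2*np.arctan2(o["tool_rot"][1],o["tool_rot"][0])),o["ft_force"])
E
python3 m.py
```

```text
top [201 178] [241 202] -0.0821
[(np.float64(-0.17), np.float64(-0.0023), np.float64(0.046)), (np.float64(-0.16), np.float64(-0.0022), np.float64(0.042)), (np.float64(-0.15), np.float64(-0.0026), np.float64(0.034)), (np.float64(-0.14), np.float64(-0.0028), np.float64(0.025)), (np.float64(-0.13), np.float64(-0.0025), np.float64(0.026)), (np.float64(-0.12), np.float64(-0.0038), np.float64(0.027)), (np.float64(-0.11), np.float64(-0.0037), np.float64(0.023)), (np.float64(-0.1), np.float64(-0.0027), np.float64(0.018)), (np.float64(-0.09), np.float64(-0.0027), np.float64(0.015))]
scene [240 155] [285 194] -0.0815
[(np.float64(-0.17), np.float64(-0.0004), np.float64(0.05)), (np.float64(-0.16), np.float64(-0.0012), np.float64(0.044)), (np.float64(-0.15), np.float64(-0.0013), np.float64(0.037)), (np.float64(-0.14), np.float64(-0.0013), np.float64(0.03)), (np.float64(-0.13), np.float64(-0.0017), np.float64(0.032)), (np.float64(-0.12), np.float64(-0.0026), np.float64(0.03)), (np.float64(-0.11), np.float64(-0.0035), np.float64(0.027)), (np.float64(-0.1), np.float64(-0.0034), np.float64(0.022)), (np.float64(-0.09), np.float64(-0.0041), np.float64(0.017))]
tcp st -0.2064366588478907 1.727213121618932e-05 0.0746893930216253 100.0346012609839 [-0.54316502 -0.34913009 -1.46388756]
```

The pliers are aligned with the guard axis to within 3 mm, the tip 82 mm short of the mouth. The total travel to the stop is about 177 mm. I'll advance 148 mm first.

carry_out([
  [-0.1,0.06,0,0,0,-0.12],
  [-0.3,0,0,0,0,0],
  [-0.4,0,0,0,0,0],
  [-0.4,0,0,0,0,0],
  [-0.4,0,0,0,0,0],
  [-0.4,0,0,0,0,0],
  [-0.4,0,0,0,0,0],
  [-0.4,0,0,0,0,0],
  [-0.4,0,0,0,0,0],
  [-0.3,0,0,0,0,0],
  [-0.2,0,0,0,0,0],
  [0,0,0,0,0,0],
])

```text
clock: 17.7
eef_pos: [0.5714, -0.0156, 0.0748]
tool_rot: [0.639, 0.769, -0.0, 0.0]
ft_force: [-0.3, -0.1, -1.1]
grip_width: 0.0505
finger_force: 73.1
```

carry_out([
  [-0.1,0,0,0,0,0],
  [-0.1,0,0,0,0,0],
  [-0.1,0,0,0,0,0],
  [-0.1,0,0,0,0,0],
  [-0.1,0,0,0,0,0],
  [0,0,0,0,0,0],
])

```text
clock: 18.2
eef_pos: [0.5749, -0.034, 0.0747]
tool_rot: [0.638, 0.77, -0.0, 0.0]
ft_force: [-0.0, -0.5, -1.7]
grip_width: 0.0508
finger_force: 73.1
```

carry_out([
  [0,0,0.04,0,0,0],
  [-0.05,0,0,0,0,0],
  [-0.05,0,0,0,0,0],
  [-0.05,0,0,0,0,0],
  [0,0,0,0,0,0],
])

```text
clock: 18.62
eef_pos: [0.576, -0.0395, 0.0733]
tool_rot: [0.638, 0.77, 0.0, 0.0]
ft_force: [0.7, 1.8, 3.4]
grip_width: 0.0509
finger_force: 73.8
```

carry_out([
  [-0.03,0,0,0,0,0],
  [-0.03,0,0,0,0,0],
  [0,0,0,0,0,0],
])

```text
clock: 18.87
eef_pos: [0.5764, -0.0417, 0.0733]
tool_rot: [0.638, 0.77, 0.0, 0.0]
ft_force: [-0.5, 2.9, 4.9]
grip_width: 0.051
finger_force: 74.1
```

carry_out([
  [-0.03,0,0,0,0,0],
  [-0.03,0,0,0,0,0],
  [0,0,0,0,0,0],
])

```text
clock: 19.12
eef_pos: [0.5767, -0.0438, 0.0732]
tool_rot: [0.638, 0.77, 0.0, -0.0]
ft_force: [-0.7, 5.0, 4.6]
grip_width: 0.0507
finger_force: 74.2
```

carry_out([
  [-0.04,0,0,0,0,0],
  [0,0,0,0,0,0],
])

```text
clock: 19.28
eef_pos: [0.5767, -0.0442, 0.0732]
tool_rot: [0.638, 0.77, 0.001, -0.001]
ft_force: [0.1, 10.6, 7.1]
grip_width: 0.0507
finger_force: 74.7
```

carry_out([
  [-0.04,0,0,0,0,0],
  [0,0,0,0,0,0],
])

```text
clock: 19.45
eef_pos: [0.5768, -0.0446, 0.0732]
tool_rot: [0.637, 0.771, 0.002, -0.002]
ft_force: [-1.4, 16.5, 8.9]
grip_width: 0.0514
finger_force: 75.2
```

The force is rising while the tool stays put at the expected depth, so the jaws are against the back stop. I'll release, lift straight up and retreat.

carry_out([
  [0,0,0,0,0,0],
  [0,0,0,0,0,0],
  [0,0,0,0,0,0],
  [0,0,-0.2,0,0,0],
  [0,0,-0.5,0,0,0],
  [0,0,-0.7,0,0,0],
  [0,0,-0.8,0,0,0],
  [0.3,-0.4,-0.8,0,0,0],
  [0.6,-0.8,-0.5,0,0,0],
  [0.6,-0.8,0,0,0,0],
  [0.6,-0.8,0,0,0,0],
  [0.6,-0.8,0,0,0,0],
], hand=0.85)

```text
clock: 20.45
eef_pos: [0.4167, 0.0311, 0.2124]
tool_rot: [0.638, 0.77, 0.0, 0.001]
ft_force: [-0.6, 1.0, 0.3]
grip_width: 0.0727
finger_force: 0.0
```

carry_out([
  [0.8,-0.5,0,0,0,0],
  [0.8,-0.5,0,0,0,0],
  [0.8,-0.5,0,0,0,0],
  [0.8,-0.5,0,0,0,0],
  [0,0,0,0,0,0],
])

```text
clock: 20.87
eef_pos: [0.3111, 0.1445, 0.2119]
tool_rot: [0.636, 0.771, -0.0, -0.001]
ft_force: [-0.6, -0.7, -1.4]
grip_width: 0.0729
finger_force: 0.0
```

```bash
python3 - <<'E'
from h import *
b=grab("scene","s6");a=grab("top","t6")
A=cv2.resize(a[110:270,110:330],(400,291),interpolation=cv2.INTER_CUBIC)
B=cv2.resize(b[160:260,250:370],(400,333),interpolation=cv2.INTER_CUBIC)
A=cv2.copyMakeBorder(A,0,42,0,0,cv2.BORDER_CONSTANT)
cv2.imwrite("pics/c6.png",np.hstack([A,B]))
d=np.array([.174,-.985]);e=np.array([.985,.174]);M=np.array([.577,-.072])
for n,im,box in(("top",a,(225,160,268,205)),("scene",b,(270,175,309,212))):
  p,w=pliers(im,n,box)
  s=(w-M)@d;t=(w-M)@e;print(n,s.min().round(4),[(round(q,3),t[k].min().round(3),t[k].max().round(3)) for q in np.arange(-.09,0,.012) for k in [(s>=q)&(s<q+.012)] if k.any()])
# bystander change
for n,im in(("top",a),("scene",b)):
  o=cv2.imread(f"pics/{n}0.png");D=(cv2.absdiff(o,im).max(2)>35).astype(np.uint8)
  k,l,st,c=cv2.connectedComponentsWithStats(D);print(n,[x.tolist() for x in st[1:] if x[4]>8])
print(robot.get_obs()["eef_pos"])
E
```

```text
top -0.0698 [(np.float64(-0.078), np.float64(0.016), np.float64(0.025)), (np.float64(-0.066), np.float64(0.015), np.float64(0.028)), (np.float64(-0.054), np.float64(0.018), np.float64(0.03)), (np.float64(-0.042), np.float64(0.019), np.float64(0.031)), (np.float64(-0.03), np.float64(0.021), np.float64(0.032)), (np.float64(-0.018), np.float64(0.021), np.float64(0.03)), (np.float64(-0.006), np.float64(0.02), np.float64(0.028))]
scene -0.0746 [(np.float64(-0.078), np.float64(-0.019), np.float64(-0.006)), (np.float64(-0.066), np.float64(-0.02), np.float64(-0.005)), (np.float64(-0.054), np.float64(-0.023), np.float64(-0.007)), (np.float64(-0.042), np.float64(-0.024), np.float64(-0.009)), (np.float64(-0.03), np.float64(-0.025), np.float64(-0.01)), (np.float64(-0.018), np.float64(-0.025), np.float64(0.006)), (np.float64(-0.006), np.float64(-0.016), np.float64(-0.007))]
top [[241, 170, 29, 21, 326], [283, 173, 4, 6, 13], [292, 173, 7, 4, 22], [0, 240, 182, 180, 16771], [0, 325, 22, 24, 370], [37, 355, 5, 7, 10], [44, 357, 4, 3, 9], [72, 374, 4, 5, 9], [60, 379, 5, 4, 11], [252, 385, 5, 12, 21], [219, 395, 51, 25, 409], [273, 397, 7, 6, 26], [83, 399, 4, 4, 10], [220, 407, 16, 13, 70], [287, 411, 7, 9, 31], [276, 415, 7, 5, 13]]
scene [[0, 0, 31, 12, 306], [33, 0, 150, 186, 9055], [0, 2, 51, 97, 2195], [0, 162, 18, 30, 242], [284, 188, 32, 24, 366], [75, 205, 13, 14, 61], [89, 205, 8, 5, 16], [98, 204, 23, 78, 853], [68, 207, 7, 6, 20], [322, 208, 17, 10, 56], [66, 218, 11, 17, 98], [78, 229, 8, 7, 31], [86, 235, 5, 8, 21], [92, 238, 5, 6, 17], [18, 241, 44, 47, 430], [93, 254, 10, 14, 54], [39, 256, 18, 36, 119], [89, 257, 4, 9, 22], [46, 261, 25, 37, 163], [76, 265, 7, 15, 34], [101, 264, 4, 6, 13], [71, 272, 7, 6, 17], [0, 289, 6, 9, 33], [45, 288, 49, 31, 284]]
[0.31524647 0.14255544 0.21235205]
```

View pics/c6.png

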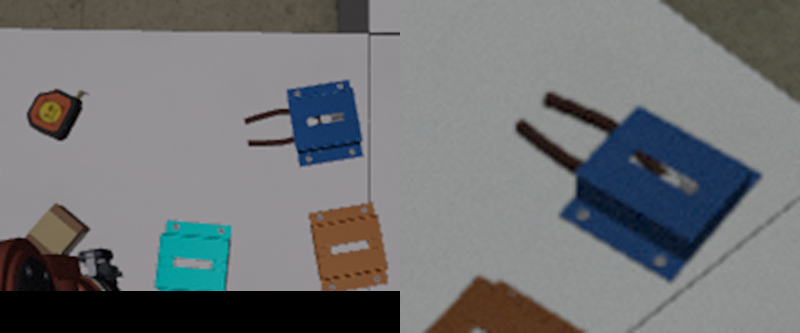

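The jaws are inside, visible through the slot at crop (325,120). The handles stick out about 72 mm, which is exactly 167 − 95 mm, so the pliers are home. They lie flat, and the tape measure and the other things haven't moved. I'll hand it in.

```bash
python3 -c "
from rig import robot
print(robot.job_done())"
```

```text
the job is handed in; nothing more can be done
None
```

The pliers were drawn out, laid down clear of the guard, regripped by the handles, turned and slid jaws first to the guard's back stop, where they lie flat with the handles sticking out about 72 mm; the first try at the handle grip slid over the top and shifted them a few millimetres, and the job was handed in at about 21 s.

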